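# Set the filtration manifold's valves and put it on vacuum

## Robot

A 7-joint arm with a two-finger parallel gripper is mounted at the origin on a cart in front of the work surface, level with it; the furniture and walls round the work are solid. World frame = base frame: x ahead of the robot, y to its left, z up, the work surface at z = 0. Lengths are in m, angles in rad, forces in N, time in s.
With the tool pointing down it reaches from about 0.35 to 0.9 m from the base axis. Payload 8.1 kg.
Tool frame: the origin (TCP) lies where the fingers leave the gripper's body, on its centre line; the fingertips stand 66 mm ahead of it and the grasp point (between the pads) lies 47 mm ahead of it (arm.tip_reach is the distance from the TCP to the fingertips, in m); z points along the fingers, y is the direction in which the jaws open and shut (so a half turn about z gives the same grasp; the last joint's range is limited). The gripper opens to 92 mm and grips with 3 to 60 N. Pads are 19 mm wide; open, the fingers measure 130 mm over their backs; the gripper's body (75 mm by 190 mm) begins 47 mm behind the grasp point.
Start: joints at [1.113, 0.434, 0.025, 1.573, -0.012, 1.134, -0.075], TCP at [0.217, -0.586, 0.292] pointing down, gripper open.
Joint ranges: [-2.62, 2.62], [-0.44, 2.09], [-1.27, 1.32], [0.08, 2.57], [-1.32, 4.46], [0.12, 2], [-2.74, 2.74]. Speed limits (rad/s): [2.22, 2.22, 3.01, 3.01, 3.14, 3.14, 3.14].

## Interface

Orientations are given as a rotation vector (axis times angle).
In Python, from cell import arm gives the robot as it stands.
- The arm moves only by the tool carry_out, never from a script. Its argument "plan" is a list of rows, each a list of 5 numbers: the shift along the world's x, y, z in cm, then the turn about the world's z in rad, then the finger opening in cm, from 0 to 9.18. In form: [[tx, ty, tz, spin, fingers], ...]. A call has 1 to 20 rows; each row is the pose to reach, as a shift and turn from the pose measured when the call began; what a row does not reach only later rows make up. A row lasts 1/10 s, in which the tool goes at most 50 mm and 8.59 degrees, less where a joint would pass 70% of its speed; a pose out of reach is approached as far as the arm can. A call with a gripper value outside its range is refused whole. The fingers move at their own pace and stop on an object; "squeeze" is the grip in N (left out, the last holds). Time passes only in rows, so rows that repeat a pose let the fingers close. It gives the time, the measured TCP pose, the force and the opening at its end, in the units of the state.
- arm.observe(): the state, without advancing time (a new reading comes with each control period).
- arm.get_image(name): name is "scene" or "top" or "wrist"; returns (picture, depth): 480x640x3 uint8, red, green, blue; 480x640 float32, m along the optical axis (not along the pixel's ray), 0 where there is no reading.
- arm.get_calibration(name): a dict with "intrinsics" (3x3 intrinsics, pixels), "rvec" (rotation vector, rad) and "tvec" (3), from world to camera coordinates, as OpenCV has them; the wrist camera has in their place "tool_from_camera" (4x4, takes a point from camera to tool coordinates, whose origin is the TCP and whose axes are the flange's). Camera axes: x right, y down, z forward; pixel columns grow to the right and rows downward; lengths in m; the calibration is good to about 2 mm. A picture is of the moment at which its call begins: read the wrist's pose just before it. get_calibration takes no time and is no camera call.
- arm.sign_off(): hands the job in, once; it reports no verdict.
The state is a dict: "clock": time; "joints": joint angles; "dq": joint speeds; "joint_efforts": joint torques, N m; "position": TCP position; "ee_rot": TCP orientation; "force": force on the tool from outside, world axes, zero at the start; "ft_torque": the same for the moment, N m; "width": opening from 0.0 (shut) to 1.0 (fully open).
Only numpy, scipy, OpenCV 4.12 (cv2) and the standard library are available. Lean on these libraries where they do the work, as an engineer would, in place of code of your own. Each camera call takes 0.05 s, during which the arm holds its last target. There are 200 camera calls.

## Task

Put the filtration manifold on vacuum by pushing its valve levers round with a fingertip: fully open the valve of the station that carries the funnel, and see that the valves of the two bare stations are fully closed (a lever in line with its pipe is open, across it is closed). Only once all three are set, push the yellow main valve in the left end of the header fully open. Leave the funnel and the things lying around where they are, and let go of everything at the end.

Things in the scene. Friction and masses are not known exactly. Their poses are not given: they have to be found in the camera images.
- manifold: steel header pipe of a vacuum filtration manifold, along its own y, top 65 mm high. Fixed. Origin on the worktop below its middle; +x away from the robot. Stations branch off at y = -130, 0, +130 mm, lever pivots at x = 60 mm; main valve in its left end at x = 0, y = 215 mm; at y = 272 mm a 19 mm pipe, 55 mm high, runs along +x to a grey outlet post, 93 mm high, at x = 260 mm
- station_funnel: station whose support carries the metal funnel. Fixed. Origin on the worktop below the lever's pivot; +x along its branch pipe, away from the header, to the filter support 95 mm on (68 mm across, rim 72 mm high). Valve body 38 mm wide, 72 mm high, under the lever. The three stations are alike, 130 mm apart, in an order that varies, all with the header's yaw
- station_bare_a: station with an empty filter support (no funnel), its valve left open. Fixed. Origin on the worktop below the lever's pivot; +x along its branch pipe, away from the header, to the filter support 95 mm on (68 mm across, rim 72 mm high). Valve body 38 mm wide, 72 mm high, under the lever. The three stations are alike, 130 mm apart, in an order that varies, all with the header's yaw
- station_bare_b: the other station with an empty filter support, its valve already closed. Fixed. Origin on the worktop below the lever's pivot; +x along its branch pipe, away from the header, to the filter support 95 mm on (68 mm across, rim 72 mm high). Valve body 38 mm wide, 72 mm high, under the lever. The three stations are alike, 130 mm apart, in an order that varies, all with the header's yaw
- valve_funnel (a joint): Value 0 = fully closed: the lever points across its pipe, along the station's -y (to the robot's right). Value 1.571 = fully open: the lever lies in line with its pipe and points along the station's -x (towards the robot, over the header); it opens clockwise seen from above. Hard stops at both ends; stays where it is left; turning it takes about 2 N (0.12 N m) at the grip. Starts closed or a little open.
- valve_bare_a (a joint): Value 0 = fully closed: the lever points across its pipe, along the station's -y (to the robot's right). Value 1.571 = fully open: the lever lies in line with its pipe and points along the station's -x (towards the robot, over the header); it opens clockwise seen from above. Hard stops at both ends; stays where it is left; turning it takes about 2 N (0.12 N m) at the grip. Starts open or half open.
- valve_bare_b (a joint): Value 0 = fully closed: the lever points across its pipe, along the station's -y (to the robot's right). Value 1.571 = fully open: the lever lies in line with its pipe and points along the station's -x (towards the robot, over the header); it opens clockwise seen from above. Hard stops at both ends; stays where it is left; turning it takes about 2 N (0.12 N m) at the grip. Starts closed and is to stay so.
- valve_main (a joint): Value 0 = fully closed: the lever points across the header, along the manifold's +x (away from the robot). Value 1.571 = fully open: the lever lies in line with the header and points along the manifold's +y (outward, to the robot's left); it opens counter-clockwise seen from above. Hard stops at both ends; stays where it is left; turning it takes about 2 N (0.12 N m) at the grip. Starts closed.
- valve_funnel_grip (a point): lever of the funnel station's valve: centre of its blue grip, 58 mm from the pivot axis. The grip is a bar 52 mm long (from 30 to 82 mm from the axis), 16 mm wide, 14 mm high, its top 99 mm and its underside 85 mm above the worktop; it turns with the lever, x axis outward along the lever.
- valve_funnel_pivot (a point): pivot axis (vertical) of the funnel station's valve's lever, at the height of the grip's centre, 92 mm above the worktop; turns with the lever, its x axis points outward along the lever
- valve_bare_a_grip (a point): lever of the first bare station's valve: centre of its blue grip, 58 mm from the pivot axis. The grip is a bar 52 mm long (from 30 to 82 mm from the axis), 16 mm wide, 14 mm high, its top 99 mm and its underside 85 mm above the worktop; it turns with the lever, x axis outward along the lever.
- valve_bare_a_pivot (a point): pivot axis (vertical) of the first bare station's valve's lever, at the height of the grip's centre, 92 mm above the worktop; turns with the lever, its x axis points outward along the lever
- valve_bare_b_grip (a point): lever of the second bare station's valve: centre of its blue grip, 58 mm from the pivot axis. The grip is a bar 52 mm long (from 30 to 82 mm from the axis), 16 mm wide, 14 mm high, its top 99 mm and its underside 85 mm above the worktop; it turns with the lever, x axis outward along the lever.
- valve_bare_b_pivot (a point): pivot axis (vertical) of the second bare station's valve's lever, at the height of the grip's centre, 92 mm above the worktop; turns with the lever, its x axis points outward along the lever
- valve_main_grip (a point): lever of the main valve: centre of its yellow grip, 58 mm from the pivot axis. The grip is a bar 52 mm long (from 30 to 82 mm from the axis), 16 mm wide, 14 mm high, its top 99 mm and its underside 85 mm above the worktop; it turns with the lever, x axis outward along the lever.
- valve_main_pivot (a point): pivot axis (vertical) of the main valve's lever, at the height of the grip's centre, 92 mm above the worktop; turns with the lever, its x axis points outward along the lever
- funnel: metal filter funnel, an open cup 65 mm across and 74 mm high standing loose in the 6 mm deep rim of its filter support; origin at the centre of its underside, 66 mm above the worktop (top at 140 mm). To be left where it stands
- filter_box: bystander: round flat box of membrane filters with a blue-green lid, 111 mm across, 22 mm high, to the right of the manifold; origin under its centre
- forceps: bystander: steel forceps lying on the worktop, 127 mm long along y, 9 mm high; origin under the centre
- petri_dish: bystander: clear petri dish, 62 mm across, 15 mm high, between the left station and the outlet pipe; origin under its centre
- sample_bottle: bystander: small white sample bottle with blue cap, 44 mm across, 90 mm high; origin under its centre
- support_funnel (a point): centre of the floor of the funnel station's filter support, 66 mm above the worktop
Mind the look-alikes: they are no part of the job. Leave any turquoise look-alike of the funnel alone.

How it is judged:
On the way, in this order (a step that is already met when the one before it is completed fails the run):
1. funnel station's valve fully open and both bare stations' valves fully closed, while the main valve is still closed (value of joint valve_funnel above 1.4 rad and value of joint each of valve_bare_a, valve_bare_b, valve_main below 0.17 rad), for 0.2 s.
2. main valve fully open, the station valves as set (value of joint each of valve_funnel, valve_main above 1.4 rad and value of joint each of valve_bare_a, valve_bare_b below 0.17 rad), for 0.2 s.
At the end, for the whole second after the job is handed in: Funnel station's valve and main valve within 0.17 rad of fully open, both bare stations' valves within 0.17 rad of fully closed; the funnel upright in its support (within 8 mm and 0.1 rad); filter box, forceps, petri dish and sample bottle within 20 mm of where they were (all of step 2 and horizontal distance between funnel and support_funnel below 0.008 m and angle between funnel's own z axis and vertical below 0.1 rad and distance of each of filter_box, forceps, petri_dish, sample_bottle from where it was at the start of the episode below 0.02 m); the robot touches nothing.
It fails at once if the funnel is lifted, tipped or pushed out of place (distance of funnel from where it was at the start of the episode above 0.012 m or angle between funnel's own z axis and vertical above 0.2 rad).
It fails at once if the filter box, forceps, petri dish or sample bottle is moved or picked up (distance of any of filter_box, forceps, petri_dish, sample_bottle from where it was at the start of the episode above 0.02 m).
It fails at once if the main valve is opened while a bare station is open or the funnel's valve is not yet open (value of joint valve_main above 0.5 rad and (value of joint valve_funnel below 1.2 rad or value of joint any of valve_bare_a, valve_bare_b above 0.37 rad)).
It also fails if it takes over 51 s, if anything falls off the work surface, if the arm or the gripper's body presses on something with over 40 N, if the wrist force passes 120 N, or if a joint passes its speed limit or range.

## Working session

There is one attempt and no reset: what is moved stays moved. The work goes in short steps, Python scripts to look and compute and a tool call to move; the robot and the scene stay as the last step left them, time stands still between calls to the robot, and variables do not carry over. Pictures are saved under pics/ and viewed, about 8 in all and at most 12, crops included, and the job is handed in when it is done.

Besides the shell and the picture viewer there is one more tool, called after ">>>" as name([rows], argument=value, ...), one row to a line, values as JSON. carry_out: Moves the arm, as the interface text tells. Its arguments: {"type":"object","properties":{"plan":{"type":"array"},"squeeze":{"type":"number"}},"required":["plan"]}

```bash
mkdir -p pics; cat > h.py <<'E'
import numpy as np, cv2
from cell import arm
def cal(n):
    c=arm.get_calibration(n); R=cv2.Rodrigues(np.array(c["rvec"],float))[0]
    return np.array(c["intrinsics"],float),R,np.array(c["tvec"],float).ravel()
def ray(n,uv,z):
    "pixels (N,2) -> world points on plane z"
    K,R,t=cal(n); uv=np.atleast_2d(uv).astype(float)
    d=(R.T@np.linalg.inv(K)@np.c_[uv,np.ones(len(uv))].T).T; o=-R.T@t
    return o+d*((z-o[2])/d[:,2])[:,None]
def proj(n,P):
    K,R,t=cal(n); p=(K@(R@np.atleast_2d(P).T+t[:,None])).T
    return p[:,:2]/p[:,2:]
E
python3 - <<'E'
from h import *
for n in("top","scene"):
    im,d=arm.get_image(n); np.savez(f"{n}0.npz",im=im,d=d)
    cv2.imwrite(f"pics/{n}0.png",im[:,:,::-1])
    K,R,t=cal(n); print(n,-R.T@t,K[0,0])
s=arm.observe(); print(s)
E
```

```text
top [ 0.27241842 -0.18714344  1.28268803] 481.7057865577924
scene [-0.36559763 -0.7737548   0.59325683] 573.0679966786564
{'clock': 0.1, 'joints': array([ 1.11342298,  0.43514707,  0.02495437,  1.57397279, -0.01161324,
        1.13402631, -0.07509831]), 'dq': array([ 0.00014336, -0.00177078, -0.00037735, -0.00285986, -0.00219177,
       -0.00034591, -0.00095988]), 'joint_efforts': array([ 3.64893189e-03, -6.69127035e+01,  9.88178663e-01, -3.15147364e+01,
       -6.04937598e-02,  3.73177626e-02,  4.56499606e-05]), 'position': array([ 0.21695816, -0.58575054,  0.29153993]), 'ee_rot': array([-3.09096880e+00, -5.54032307e-01,  5.56095540e-04]), 'force': array([ 0.49947828, -0.53763451, -0.71810362]), 'ft_torque': array([ 0.01950382,  0.04592259, -0.01974532]), 'width': 1.000498038931087}
```

View pics/top0.png

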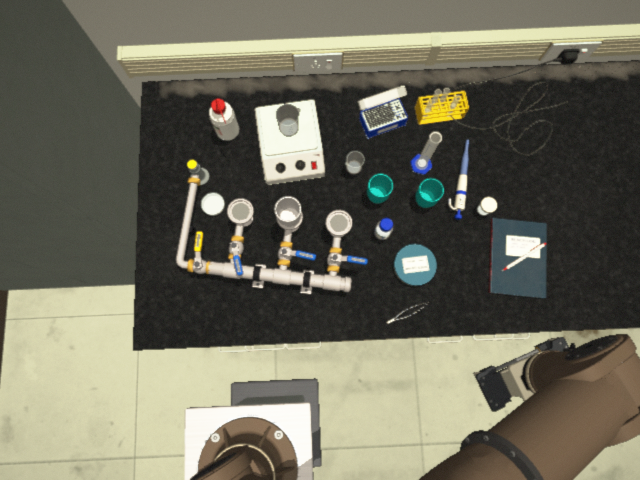

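View pics/scene0.png

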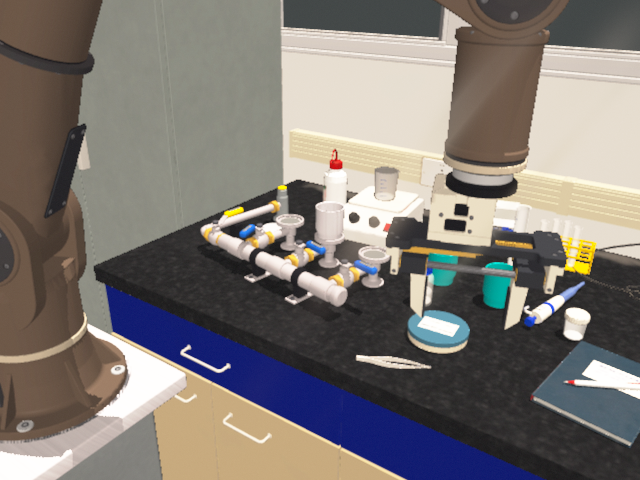

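Top view: the metal funnel is on the middle station (288,212), and its lever (303,256) points right, so it is closed. The left station is bare (support 240,211) with its lever at (237,266) towards the robot, so it is open: bare_a. The right station is bare (339,223) with its lever at (355,261), closed: bare_b. The yellow main lever is at (199,242). The turquoise cups (379,188) and (430,193) are look-alikes, so I'll leave them.

```bash
python3 - <<'E'
from h import *
im=np.load("top0.npz")["im"]; hsv=cv2.cvtColor(im,cv2.COLOR_RGB2HSV)
def blobs(lo,hi,box):
    m=cv2.inRange(hsv,lo,hi); M=np.zeros_like(m); x0,y0,x1,y1=box; M[y0:y1,x0:x1]=m[y0:y1,x0:x1]
    n,l,st,c=cv2.connectedComponentsWithStats(M)
    for i in range(1,n):
        if st[i,4]<25: continue
        v,u=np.nonzero(l==i); P=ray("top",np.c_[u,v],0.098)[:,:2]
        (c0,sz,_)=cv2.minAreaRect((P*1000).astype(np.float32)); m0=P.mean(0)
        w,V=np.linalg.eigh(np.cov((P-m0).T)); print(st[i],m0.round(4),"rect",np.round(c0,1),np.round(sz,1),"ang",np.degrees(np.arctan2(V[1,1],V[0,1])).round(1))
print("blue");blobs((100,120,60),(125,255,255),(180,225,375,285))
print("yellow");blobs((22,120,120),(34,255,255),(180,225,220,265))
# header axis: bright grey end points ; supports circles
for n,u in(("L",(240,211)),("R",(339,223)),("funneltop",(288,209))):
    print(n,ray("top",[u],0.072 if n!="funneltop" else .14)[0])
cv2.imwrite("pics/crop0.png",cv2.resize(im[180:300,170:380],None,fx=3.8,fy=3.8,interpolation=cv2.INTER_CUBIC)[:,:,::-1])
E
```

```text
blue
[296 250  20  11 105] [ 0.5126 -0.1669] rect [ 512.9 -167. ] [50.6 19.3] ang 73.2
[347 255  21  10 107] [ 0.4947 -0.2946] rect [ 495.1 -295.2] [51.2 18.5] ang 77.3
[234 256   9  19  61] [0.4972 0.0018] rect [495.5   2.2] [49.2 16.3] ang -167.7
yellow
[194 231   9  21 120] [0.5605 0.103 ] rect [561.2 103.1] [19.  52.5] ang 173.5
L [6.43132943e-01 4.56131341e-04 7.20000000e-02]
R [ 0.59897967 -0.25657148  0.072     ]
funneltop [ 0.62207657 -0.12873918  0.14      ]
```

View pics/crop0.png

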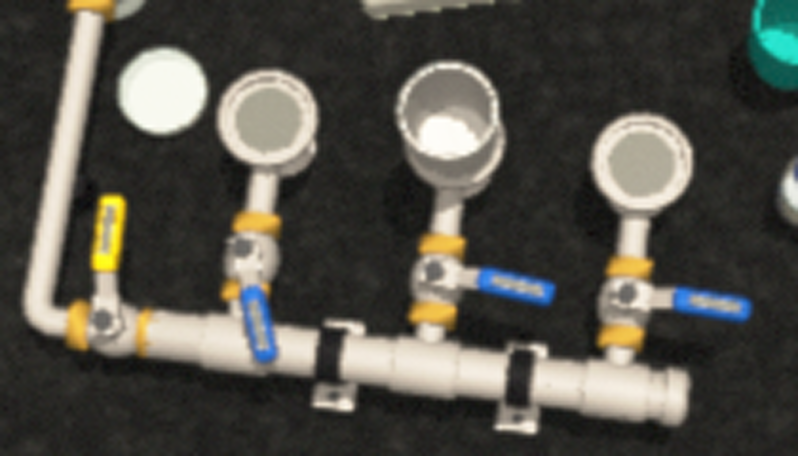

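The crop confirms it: the funnel is on the middle station, the left lever is about 65° open, the right one is closed and the main is closed. The lever lengths from the pivots come out at 55–57 mm, against 58 given. Next I move over the left station's lever with the fingers shut and the jaws in line with the header.

>>> carry_out([
  [26.4, 62.7, 0, -0.524, 0],
  [26.4, 62.7, 0, -0.524, 0],
  [26.4, 62.7, 0, -0.524, 0],
  [26.4, 62.7, 0, -0.524, 0],
  [26.4, 62.7, 0, -0.524, 0],
  [26.4, 62.7, 0, -0.524, 0],
  [26.4, 62.7, 0, -0.524, 0],
  [26.4, 62.7, 0, -0.524, 0],
  [26.4, 62.7, 0, -0.524, 0],
  [26.4, 62.7, 0, -0.524, 0],
  [26.4, 62.7, 0, -0.524, 0],
  [26.4, 62.7, 0, -0.524, 0],
  [26.4, 62.7, 0, -0.524, 0],
  [26.4, 62.7, 0, -0.524, 0],
  [26.4, 62.7, 0, -0.524, 0],
  [26.4, 62.7, 0, -0.524, 0],
  [26.4, 62.7, 0, -0.524, 0],
  [26.4, 62.7, 0, -0.524, 0],
])

```text
clock: 1.9
position: [0.4806, 0.0398, 0.2914]
ee_rot: [-3.129, 0.269, 0.001]
force: [-0.7, -0.3, 0.4]
width: 0.005
```

```bash
cat >> h.py <<'E'
X=np.array([.9855,-.1695]); Y=np.array([.1695,.9855])
PA=np.array([.5495,.0166]); PF=np.array([.5275,-.112]); PM=np.array([.5048,.1101])
def wrist_ray(s,uv,z):
    c=arm.get_calibration("wrist"); K=np.array(c["intrinsics"]); T=np.array(c["tool_from_camera"])
    Rt=cv2.Rodrigues(np.array(s["ee_rot"]))[0]; R=Rt@T[:3,:3]; o=Rt@T[:3,3]+s["position"]
    uv=np.atleast_2d(uv).astype(float); d=(R@np.linalg.inv(K)@np.c_[uv,np.ones(len(uv))].T).T
    return o+d*((z-o[2])/d[:,2])[:,None]
def levers(im,to,box=(0,0,640,480),amin=25):
    "lever-coloured blobs; to(uv)->world at z"
    hsv=cv2.cvtColor(im,cv2.COLOR_RGB2HSV); x0,y0,x1,y1=box
    for nm,lo,hi in(("blue",(100,120,60),(125,255,255)),("yel",(22,120,120),(34,255,255))):
        m=np.zeros(im.shape[:2],np.uint8); m[y0:y1,x0:x1]=cv2.inRange(hsv,lo,hi)[y0:y1,x0:x1]
        n,l,st,_=cv2.connectedComponentsWithStats(m)
        for i in range(1,n):
            if st[i,4]<amin: continue
            v,u=np.nonzero(l==i); P=to(np.c_[u,v])[:,:2]; c,sz,_=cv2.minAreaRect((P*1000).astype(np.float32))
            w,V=np.linalg.eigh(np.cov(P.T)); print(nm,st[i],np.round(c,1),np.round(sz,1),"axis deg",np.degrees(np.arctan2(V[1,1],V[0,1])).round(1))
def path(P,rows,p0):
    "rows: station coords mm -> shifts cm"
    for r in rows: print(np.round((P+X*r[0]/1e3+Y*r[1]/1e3-p0[:2])*100,1))
E
python3 - <<'E'
from h import *
s=arm.observe(); im,d=arm.get_image("wrist"); cv2.imwrite("pics/w1.png",im[:,:,::-1])
levers(im,lambda uv:wrist_ray(s,uv,.099),amin=150)
print(s["position"])
def fin(v,r,k):
    c,sn=np.cos(v),np.sin(v); off=8+9.5*abs(c)+19*abs(sn)+k
    return np.array([-sn,-c])*r+np.array([-c,sn])*off
path(PA,[fin(np.radians(v),55,0) for v in (75,65,55,45,35,25,15,8,0,-3)],s["position"])
E
```

```text
blue [ 579  106   61   32 1169] [ 516.5 -155.7] [41.9 17.1] axis deg 71.0
blue [ 348  154   43   74 1092] [497.1   6. ] [51.4 16.3] axis deg -168.8
yel [493  69  41  19 496] [553.8 -94.1] [24.9 10.4] axis deg 97.9
yel [319  70  37  19 491] [572.3  15.9] [23.1 10.3] axis deg 97.0
yel [ 189   78   35   82 1590] [562.1 103.5] [17.5 51.1] axis deg 173.1
yel [487 137  39  18 433] [511.7 -87.4] [25.  10.6] axis deg 97.0
yel [188 173  19  35 408] [518.1 121.5] [10.7 23.6] axis deg -177.6
yel [250 172  11  30 215] [513.8  81.7] [ 6.8 19.7] axis deg 170.4
yel [310 331   4  47 151] [380.7  66.7] [ 2.3 39.6] axis deg 170.0
[0.48058236 0.03977051 0.29144629]
[1.2 0. ]
[ 0.8 -0.9]
[ 0.7 -2. ]
[ 0.8 -3.2]
[ 1.1 -4.3]
[ 1.7 -5.4]
[ 2.6 -6.4]
[ 3.3 -6.9]
[ 4.2 -7.4]
[ 4.4 -7.6]
```

View pics/w1.png

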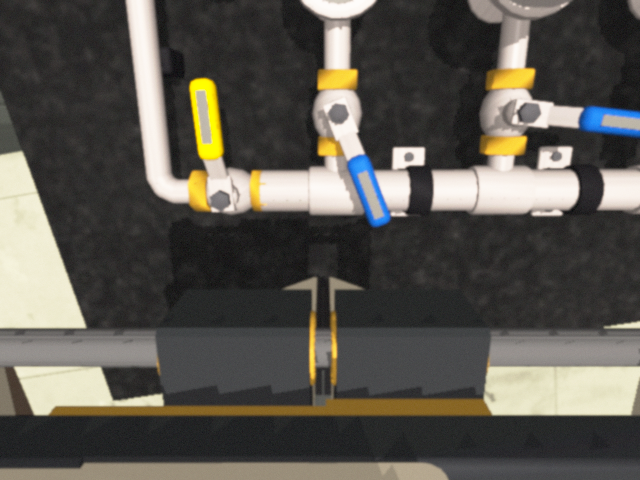

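The wrist view agrees with the top view to about 3 mm; lever A is at (365,190) and the shut fingertips at (322,285). Now I descend on its left side and sweep it closed.

>>> carry_out([
  [0, 0, -5, 0, 0],
  [0, 0, -10, 0, 0],
  [0, 0, -13, 0, 0],
  [0, 0, -13.8, 0, 0],
  [0, 0, -13.8, 0, 0],
  [0.8, -0.9, -13.8, 0, 0],
  [0.7, -2.0, -13.8, 0, 0],
  [0.8, -3.2, -13.8, 0, 0],
  [1.1, -4.3, -13.8, 0, 0],
  [1.7, -5.4, -13.8, 0, 0],
  [2.6, -6.4, -13.8, 0, 0],
  [3.3, -6.9, -13.8, 0, 0],
  [3.8, -7.2, -13.8, 0, 0],
  [4.2, -7.4, -13.8, 0, 0],
  [4.4, -7.5, -13.8, 0, 0],
  [4.5, -7.5, -13.8, 0, 0],
  [4.5, -7.5, -13.8, 0, 0],
])

```text
clock: 3.65
position: [0.5243, -0.0349, 0.1531]
ee_rot: [-3.13, 0.268, 0.005]
force: [-5.3, 1.0, 3.0]
width: 0.007
```

```bash
python3 - <<'E'
from h import *
s=arm.observe(); im,d=arm.get_image("wrist"); cv2.imwrite("pics/w2.png",im[:,:,::-1])
levers(im,lambda uv:wrist_ray(s,uv,.099),amin=300)
im,d=arm.get_image("top"); levers(im,lambda uv:ray("top",uv,.098),(180,225,375,285))
print(s["position"],s["force"])
E
```

```text
blue [ 256  240  138   46 4040] [544.4 -38.2] [50.2 17.2] axis deg 81.2
blue [ 591  250   49   48 1855] [ 521.9 -144.6] [20.3 17.2] axis deg -154.9
yel [ 172  170   62   32 1244] [579.3  -1.1] [22.5 10. ] axis deg 100.0
yel [ 453  170   65   31 1182] [562.6 -97.8] [22.1  9.9] axis deg 98.9
yel [483 272  22  27 346] [525.3 -98.6] [ 7.7 10.1] axis deg 145.8
blue [296 250  21  11 105] [ 512.8 -167.3] [51.3 19.1] axis deg 74.5
blue [347 255  21  10 109] [ 495.1 -295.3] [51.3 19.2] axis deg 77.1
yel [194 238   3  13  25] [553.8 111. ] [ 5. 31.] axis deg 173.5
[ 0.52433864 -0.03490731  0.15310465] [-5.30108996  1.01553986  2.96016814]
```

View pics/w2.png

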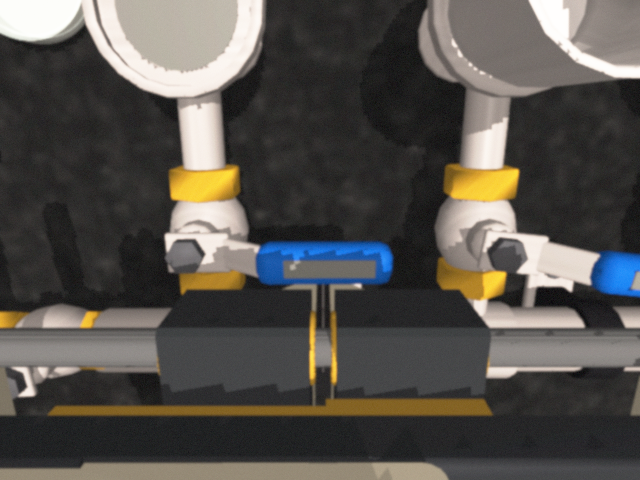

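Lever A is closed (axis 81.2° against 80.2° for exact, resisting at the stop). Now I back off and go over to the far side of the funnel valve's lever.

>>> carry_out([
  [-1.5, 0.2, 0, 0, 0],
  [-3, 0.5, 0, 0, 0],
  [-3, 0.5, 4, 0, 0],
  [-3, 0.5, 9, 0, 0],
  [-1, -4, 12, 0, 0],
  [1, -9, 12, 0, 0],
  [2, -13.9, 12, 0, 0],
  [2, -13.9, 12, 0, 0],
  [2, -13.9, 12, 0, 0],
])

```text
clock: 4.65
position: [0.5443, -0.1764, 0.2727]
ee_rot: [3.129, -0.274, -0.005]
force: [-0.3, 1.0, -0.1]
width: 0.007
```

```bash
python3 - <<'E'
from h import *
s=arm.observe(); im,d=arm.get_image("wrist"); cv2.imwrite("pics/w3.png",im[:,:,::-1])
levers(im,lambda uv:wrist_ray(s,uv,.099),amin=300)
print(s["position"],s["force"],s["joints"])
rows=[]
for v in (-5,5,15,25,35,45,55,65,75,85,90,93):
    v=np.radians(v); c,sn=np.cos(v),np.sin(v); rows.append(np.array([-sn,-c])*57-np.array([-c,sn])*17.5)
path(PF,[(30,-58)]+rows,s["position"])
E
```

```text
blue [ 581   78   59   57 2836] [ 589.1 -359.3] [32.7 34.8] axis deg 66.6
blue [  85  251   80   27 1370] [543.8 -41.4] [53.1 18.4] axis deg 81.0
blue [ 467  252   79   28 1395] [ 498.7 -292. ] [52.2 18.3] axis deg 77.9
blue [ 277  256   77   27 1114] [ 516.5 -165.5] [51.4 18.3] axis deg 77.8
yel [395 207  37  19 401] [ 542.4 -235.4] [10.  24.4] axis deg 99.0
yel [ 53 209  38  19 428] [579.9 -17.5] [26.2 10.5] axis deg 99.6
yel [224 208  36  18 379] [ 562.2 -125.9] [ 9.1 24.8] axis deg 99.1
yel [395 269  32  16 328] [ 501.3 -228.3] [10.1 21.7] axis deg 98.4
[ 0.54426892 -0.17636616  0.27269716] [-0.26029721  0.9791742  -0.14262477] [ 0.3863551   0.38225946 -0.22658181  1.71389934  0.09722461  1.05951159
 -1.61792916]
[0.3 0.2]
[-0.4  0.6]
[-1.4  0.5]
[-2.5  0.5]
[-3.5  0.8]
[-4.4  1.2]
[-5.3  1.7]
[-6.1  2.4]
[-6.7  3.2]
[-7.2  4.2]
[-7.5  5.2]
[-7.6  5.7]
[-7.6  6. ]
```

View pics/w3.png

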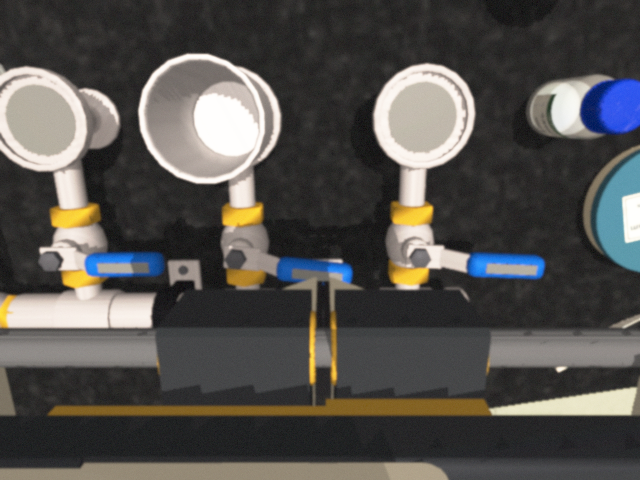

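A, F and B levers at (125,264), (315,270), (506,266); A is closed. Joint 7 has no room for a clockwise 90°, so I spin the tool half a turn the other way first, at height.

>>> carry_out([
  [0.3, 0.2, 2, 0.15, 0],
  [0.3, 0.2, 2, 0.3, 0],
  [0.3, 0.2, 2, 0.45, 0],
  [0.3, 0.2, 2, 0.6, 0],
  [0.3, 0.2, 2, 0.75, 0],
  [0.3, 0.2, 2, 0.9, 0],
  [0.3, 0.2, 2, 1.05, 0],
  [0.3, 0.2, 2, 1.2, 0],
  [0.3, 0.2, 2, 1.35, 0],
  [0.3, 0.2, 2, 1.5, 0],
  [0.3, 0.2, 2, 1.65, 0],
  [0.3, 0.2, 2, 1.8, 0],
  [0.3, 0.2, 2, 1.95, 0],
  [0.3, 0.2, 2, 2.1, 0],
  [0.3, 0.2, 2, 2.25, 0],
  [0.3, 0.2, 2, 2.4, 0],
  [0.3, 0.2, 2, 2.55, 0],
  [0.3, 0.2, 2, 2.7, 0],
  [0.3, 0.2, 2, 2.85, 0],
  [0.3, 0.2, 2, 3.0, 0],
])

```text
clock: 6.7
position: [0.5471, -0.169, 0.2929]
ee_rot: [0.474, 3.102, -0.001]
force: [0.2, -0.1, 0.3]
width: 0.008
```

>>> carry_out([
  [0, 0, 0, 0.14, 0],
  [0, 0, -5, 0.14, 0],
  [0, 0, -10, 0.14, 0],
  [0, 0, -13, 0.14, 0],
  [0, 0, -13.9, 0.14, 0],
  [0, 0, -13.9, 0.14, 0],
  [0, 0, -13.9, 0.14, 0],
])

```text
clock: 7.4
position: [0.5482, -0.1679, 0.1557]
ee_rot: [0.253, 3.125, -0.001]
force: [1.0, 0.8, 0.4]
width: 0.002
```

>>> carry_out([
  [-0.8, -0.3, -0.3, 0, 0],
  [-1.6, -0.4, -0.3, -0.05, 0],
  [-2.4, -0.4, -0.3, -0.17, 0],
  [-3.2, -0.3, -0.3, -0.3, 0],
  [-3.9, -0.1, -0.3, -0.43, 0],
  [-4.7, 0.2, -0.3, -0.57, 0],
  [-5.3, 0.6, -0.3, -0.7, 0],
  [-5.9, 1.0, -0.3, -0.84, 0],
  [-6.5, 1.5, -0.3, -0.97, 0],
  [-7.0, 2.1, -0.3, -1.1, 0],
  [-7.4, 2.9, -0.3, -1.24, 0],
  [-7.7, 3.6, -0.3, -1.37, 0],
  [-7.9, 4.3, -0.3, -1.48, 0],
  [-8.0, 4.8, -0.3, -1.57, 0],
  [-8.0, 5.1, -0.3, -1.57, 0],
  [-8.0, 5.1, -0.3, -1.57, 0],
])

```text
clock: 9.0
position: [0.4684, -0.1193, 0.1542]
ee_rot: [2.388, 2.029, -0.008]
force: [-1.3, -9.6, 3.6]
width: 0.004
```

```bash
python3 - <<'E'
from h import *
s=arm.observe(); im,d=arm.get_image("wrist"); cv2.imwrite("pics/w4.png",im[:,:,::-1])
levers(im,lambda uv:wrist_ray(s,uv,.099),amin=300)
print(s["position"],s["force"],s["joints"])
E
```

```text
blue [ 468    0   68  137 4679] [538.6 -41.9] [41.4 17.5] axis deg 83.0
blue [ 264  240  136   45 3825] [474.4 -98.5] [16.9 49.9] axis deg 169.1
yel [ 487  204   32   59 1294] [537.5 -97.2] [10.4 23.2] axis deg 96.3
[ 0.46835479 -0.11931691  0.15419877] [-1.3339501  -9.55310242  3.59659409] [ 0.49861053  0.42723297 -0.47147246  2.04197752  0.29924028  0.73498704
 -0.32271094]
```

View pics/w4.png

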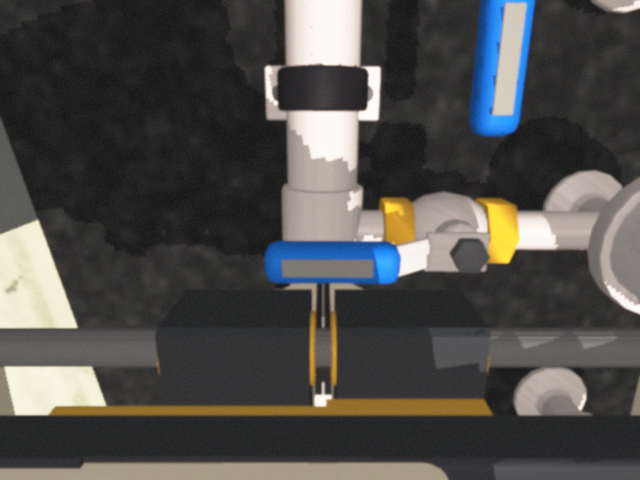

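Funnel lever is in line with its pipe (axis 169.1° against 170.2° for exact, 9.6 N at the stop). Now I retreat and go to the right side of the main lever.

>>> carry_out([
  [-0.2, -1.2, 0, 0, 0],
  [-0.4, -2.5, 0, 0, 0],
  [-0.4, -2.5, 4, 0, 0],
  [-0.4, -2.5, 9, 0, 0],
  [1, 1, 12, 0, 0],
  [3, 5.5, 12, 0, 0],
  [5, 10, 12, 0, 0],
  [7, 14.5, 12, 0, 0],
  [9.0, 19.0, 12, 0, 0],
  [9.0, 19.0, 12, 0, 0],
  [9.0, 19.0, 12, 0, 0],
  [9.0, 19.0, 12, 0, 0],
])

```text
clock: 10.25
position: [0.5581, 0.0686, 0.2741]
ee_rot: [2.39, 2.027, -0.01]
force: [0.2, -0.2, 0.7]
width: 0.005
```

```bash
python3 - <<'E'
from h import *
s=arm.observe(); im,d=arm.get_image("wrist")
levers(im,lambda uv:wrist_ray(s,uv,.099),amin=300)
im,d=arm.get_image("top"); levers(im,lambda uv:ray("top",uv,.098),(180,225,375,285)); cv2.imwrite("pics/t5.png",cv2.resize(im[180:300,170:380],None,fx=3.8,fy=3.8)[:,:,::-1])
print(s["position"],s["force"],s["joints"])
rows=[]
for v in (-10,-2,6,14,22,30,38,46,54,62,70,78,86,90,93):
    w=np.radians(v); c,sn=np.cos(w),np.sin(w); rows.append(np.array([c,sn])*57+np.array([sn,-c])*17.5)
path(PM,rows,s["position"])
E
```

```text
yel [563  67  20  42 554] [719.4 131.9] [10.9 24.5] axis deg 97.2
yel [ 280  158   81   29 1531] [562.3 106.2] [17.  50.4] axis deg 173.3
yel [348 259  17  29 316] [575.2  34.9] [20.9 10.3] axis deg 101.4
blue [245 242  21   9 108] [541.  -40.1] [51.9 19. ] axis deg 80.6
blue [347 255  21  10 111] [ 495.1 -295.2] [51.2 19.3] axis deg 77.7
blue [277 262   8  20  60] [ 473.8 -101.7] [14.9 48.7] axis deg 172.6
[0.55812005 0.06864725 0.27405053] [ 0.2485662  -0.19684103  0.66867436] [ 0.19612373  0.4145108  -0.57409953  1.71642551  0.26091095  1.08855914
 -0.62623164]
[-0.6  0.6]
[-0.1  1.3]
[0.2 2. ]
[0.5 2.8]
[0.6 3.6]
[0.6 4.5]
[0.5 5.3]
[0.3 6.1]
[-0.   6.9]
[-0.5  7.6]
[-1.   8.2]
[-1.6  8.8]
[-2.3  9.3]
[-2.6  9.5]
[-2.9  9.6]
```

View pics/t5.png

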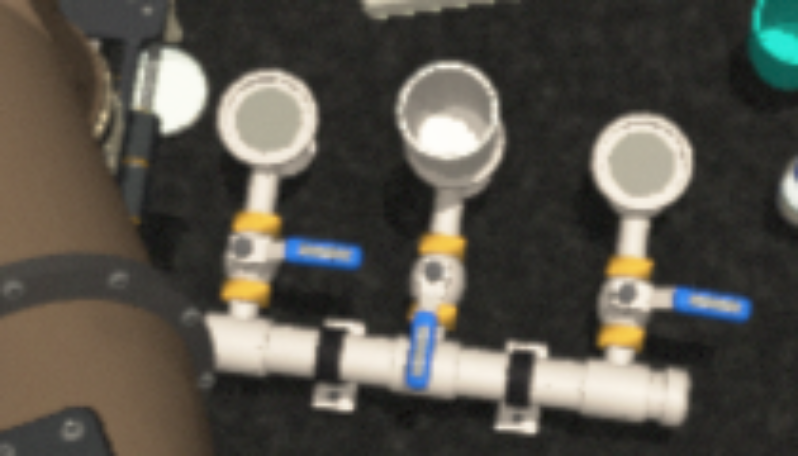

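The top view shows A closed at (322,255 in the crop), funnel open, B closed, and the funnel undisturbed. Now I descend and sweep the main valve open.

>>> carry_out([
  [0, 0, -5, 0, 0],
  [0, 0, -10, 0, 0],
  [0, 0, -12.1, 0, 0],
  [0, 0, -12.1, 0, 0],
  [-0.3, 0.6, -12.1, 0, 0],
  [-0.1, 1.3, -12.1, 0, 0],
  [0.2, 2.0, -12.1, 0.1, 0],
  [0.5, 2.8, -12.1, 0.24, 0],
  [0.6, 3.6, -12.1, 0.38, 0],
  [0.6, 4.5, -12.1, 0.52, 0],
  [0.5, 5.3, -12.1, 0.66, 0],
  [0.3, 6.1, -12.1, 0.8, 0],
  [0, 6.9, -12.1, 0.94, 0],
  [-0.5, 7.6, -12.1, 1.08, 0],
  [-1.0, 8.2, -12.1, 1.22, 0],
  [-1.6, 8.8, -12.1, 1.36, 0],
  [-2.3, 9.3, -12.1, 1.5, 0],
  [-2.6, 9.5, -12.1, 1.57, 0],
  [-2.9, 9.5, -12.1, 1.57, 0],
  [-2.9, 9.5, -12.1, 1.57, 0],
])

```text
clock: 12.35
position: [0.5337, 0.1634, 0.1556]
ee_rot: [0.262, 3.111, 0.006]
force: [13.5, -0.1, -8.2]
width: 0.003
```

```bash
python3 - <<'E'
from h import *
s=arm.observe(); im,d=arm.get_image("wrist"); cv2.imwrite("pics/w6.png",im[:,:,::-1])
levers(im,lambda uv:wrist_ray(s,uv,.099),amin=300)
print(s["position"],s["force"],s["joints"])
E
```

```text
yel [134 214  29  43 504] [493.3 107.9] [16.2  6.8] axis deg 179.4
yel [ 254  240  135   43 3983] [513.3 167.5] [50.1 16.6] axis deg 81.3
yel [ 13 290  55  31 976] [513.2  59.2] [23.2 10.5] axis deg 100.5
yel [ 33 373  51  30 748] [550.1  53.4] [10.8 23.2] axis deg 105.9
[0.5336666  0.16335057 0.15556606] [13.48608418 -0.1032013  -8.24898973] [ 0.23188014  0.65405067 -0.91701722  1.85190168  0.65031058  0.94437757
  0.42199634]
```

View pics/w6.png

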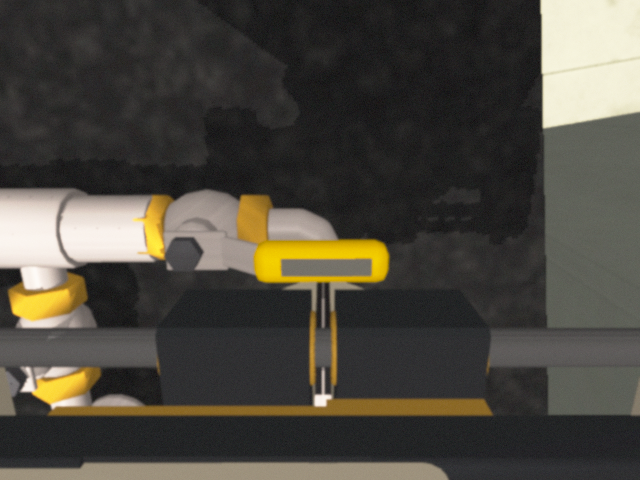

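Main lever lies along the header (axis 81.3°, 13.5 N at the stop). Backing off and lifting clear.

>>> carry_out([
  [1.2, -0.2, 0, 0, 0],
  [2.5, -0.4, 0, 0, 0],
  [2.5, -0.4, 4, 0, 0],
  [2.5, -0.4, 9, 0, 0],
  [2.5, -0.4, 14, 0, 0],
  [1, -4, 17, 0, 0],
  [0, -9, 17, 0, 0],
  [-1, -14, 17, 0, 0],
  [-2, -19, 17, 0, 0],
  [-3, -24, 17, 0, 0],
  [-4, -29, 17, 0, 0],
  [-5, -34, 17, 0, 0],
  [-6, -39, 17, 0, 0],
  [-7, -44, 17, 0, 0],
  [-8, -49, 17, 0, 0],
  [-9, -54, 17, 0, 0],
  [-9, -58, 17, 0, 0],
  [-9, -60, 17, 0, 0],
  [-9, -60, 17, 0, 0],
  [-9, -60, 17, 0, 0],
])

```text
clock: 14.4
position: [0.4442, -0.4362, 0.3262]
ee_rot: [0.262, 3.11, 0.007]
force: [-0.2, 1.1, 1.0]
width: 0.008
```

```bash
python3 - <<'E'
from h import *
s=arm.observe()
im,d=arm.get_image("top"); levers(im,lambda uv:ray("top",uv,.098),(180,225,375,285)); cv2.imwrite("pics/t7.png",im[:,:,::-1])
im0=np.load("top0.npz")["im"]; df=cv2.absdiff(im,im0).max(2)
for n,(u,v,r) in dict(funnel=(288,210,16),dish=(212,204,14),bottle=(385,230,14),box=(415,265,24),forceps=(408,312,22)).items():
    print(n,(df[v-r:v+r,u-r:u+r]>60).mean().round(3))
print(s["position"],s["force"],s["clock"])
E
```

```text
blue [245 242  21   9 109] [541.  -40.1] [51.8 19.1] axis deg 81.2
blue [347 255  21  10 109] [ 494.9 -295.2] [51.2 18.9] axis deg 77.6
blue [277 262   8  20  63] [ 473.8 -101.7] [14.9 48.7] axis deg 172.5
yel [180 258   5   7  28] [511.4 143.6] [10.2 15.3] axis deg 175.1
funnel 0.0
dish 0.0
bottle 0.005
box 0.361
forceps 0.008
[ 0.44419439 -0.43621226  0.32623892] [-0.16859374  1.07643531  1.04088234] 14.4
```

View pics/t7.png

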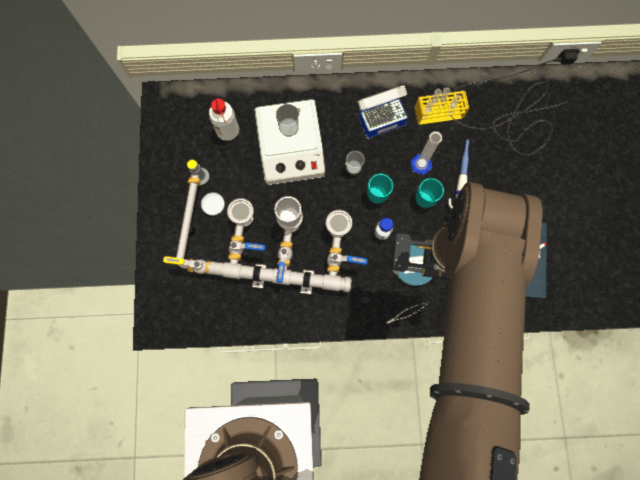

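The final top view shows the main lever (173,260) along the header and the stations as set. The box differs only because the raised gripper hides it.

```bash
python3 -c "
from cell import arm; print(arm.sign_off())"
```

```text
the job is handed in; nothing more can be done
None
```

The job is handed in at about 14.5 s on the robot's clock, with all four valves set by a shut fingertip. I pushed the left bare station's valve closed first. Then I opened the middle (funnel) station's valve, and only after that the yellow main valve. The right bare station's valve was already closed and I left it alone.

- **Levers moved:** while held at their stops, the wrist camera put all three within about 1° of their end positions. The top camera put the funnel valve about 2° off, and agreed on the left one. In the last top picture the main lever lies along the header. I judged that by eye and did not measure it again there, because the colour mask caught only part of the lever.
- **Right bare valve:** it reads about 2.5° off fully closed, much the same as at the start and well within the 0.17 rad (10°) allowed.
- **Bystanders:** the top picture shows no visible change at the funnel or petri dish, and almost none at the sample bottle and forceps. The raised gripper partly hid the filter box, so its position could not be compared. The gripper was never low near it.
- **Contact:** the highest tool force I read was about 16 N, with the main valve held at its stop. At hand-in the gripper was well clear of everything.

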